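# Run the lacquered lantern hood along the rail to the inspection mark

## Robot

A 7-joint arm with a two-finger parallel gripper is mounted at the origin on the work surface. World frame = base frame: x ahead of the robot, y to its left, z up, the work surface at z = 0. Lengths are in m, angles in degrees, forces in N, time in s.
With the tool pointing down it reaches from about 0.35 to 0.775 m from the base axis. Payload 3.1 kg.
Tool frame: the origin (TCP) lies midway between the tips of the shut fingers; the grasp point (between the pads) lies 19 mm behind it; z points along the fingers, y is the line along which they close (so a half turn about z gives the same grasp; the last joint's range is limited). The gripper opens to 85 mm and grips with 20 to 120 N. Pads are 22 mm wide; open, the fingers measure 114 mm over their backs; the gripper's body (76 mm by 85 mm) begins 54 mm behind the grasp point. The pads swing forward as they close: fully open they stand 13 mm farther back than shut.
Start: joints at [-67.764, 17.813, 0.802, 86.603, -0.252, 75.585, -1.558], TCP at [0.229, 0.5, 0.231] pointing down, gripper open.
Joint ranges: [-154.91, 154.91], [-16.99, 109.72], [-72.82, 74.43], [7.12, 147.25], [-82.49, 262.49], [11.32, 116.49], [-174.64, 174.64]. Speed limits (degrees/s): [159.86, 159.86, 180, 180, 180, 180, 180].

## Interface

Orientations are given as a 3x3 rotation matrix whose columns are the frame's x, y, z axes.
In Python, from rig import observe, camera, bot, models gives the robot as it stands. The module is installed in compiled form; this text tells all that it offers.
- The arm moves only by the tool carry_out, never from a script. Its argument "series" is one flat list of numbers, 5 for each row, row after row: the shift along the tool's x, y, z scaled (see below), then the turn about the tool's z scaled (see below), then the closure, from -1 (fully open) to 1 (shut). In form: [x, y, z, yaw, gripper, x, y, z, yaw, gripper, ...]. A call has 1 to 8 rows; each row is the pose to reach, as a shift and turn from the pose commanded when the call began, along the tool's axes at that moment, turning the shorter way round; what a row does not reach only later rows make up. The controller multiplies each number of a shift by 150 mm and each number of a turn by pi rad. A row lasts 1/10 s, in which the tool goes at most 50 mm and 8.59 degrees, less where a joint would pass 70% of its speed; a pose out of reach is approached as far as the arm can. A call with a number of a shift or a turn outside -1 to 1 is refused whole. A call with a gripper value outside its range is refused whole. The fingers move at their own pace and stop on an object; "squeeze" is the grip in N (left out, the last holds). Time passes only in rows, so rows that repeat a pose let the fingers close. It gives the time, the measured TCP pose, the force, the opening and the grip force at its end, in the units of the state.
- observe(): the state, without advancing time (a new reading comes with each control period).
- camera(name): name is "scene" or "top"; returns a dict with "frame" (420x560x3 uint8, red, green, blue), "intrinsics" (3x3 intrinsics, pixels), "k1" (the pictures are not rectified: a ray, as slopes to the right and down, at radius r is drawn at 1 + k1 r^2 times it, then the intrinsics apply), "view" (4x4, takes a point from world to camera coordinates). Camera axes: x right, y down, z forward; pixel columns grow to the right and rows downward; lengths in m; the calibration is good to about 2 mm. A picture is of the moment at which its call begins. There is no depth.
- bot.close_job(): hands the job in; it is judged then, once.
Trained networks look in the newest picture that a camera, given by its name, has taken for a name from the list of things; names that differ only in an ending like _2 or _b are one class to them, and where a whole thing is asked for, a point or a joint stands for the part that bears it (a point fixed in the world has none). Each returns a list of dicts, best first, with "score" (0 to 1); they miss things now and then, are a little off and sometimes report something else, mostly with a low value. They report only what shows in the picture. A call takes as long as a camera call. They do not tell look-alikes from the thing itself.
- models.regions_of(label, camera): "mask" (420x560 bool, what is visible of it) and "at" ([column, row] in pixels, amid what is visible of it).
The state is a dict: "time": time; "q": joint angles; "qvel": joint speeds; "joint_efforts": joint torques, N m; "tool_pos": TCP position; "ee_rot": TCP orientation; "contact_force": force on the tool from outside, world axes, zero at the start; "wrist_torque": the same for the moment, N m; "grip_width": finger opening in m; "grasp_force": force on a finger pad.
Only numpy, scipy, OpenCV 4.12 (cv2) and the standard library are available. Lean on these libraries where they do the work, as an engineer would, in place of code of your own. Each camera call takes 0.05 s, during which the arm holds its last target. There are 200 camera calls.

## Task

Push the free-floating air-cushion trolley with the freshly lacquered green lantern hood to the robot's left, nudging it only by its black sprung bumper, and bring it to rest with its orange pointer on the centre line of the white mark plate, to within about a centimetre, without the pointer ever running on into the red stop. Push gently, do not touch the wet hood, its tray or the pointer, leave everything else on the bench alone, and finish with the hand clear and the trolley standing still on the mark.

Things in the scene. Friction and masses are not known exactly. Their poses are not given: they have to be found in the camera images.
- rail: Straight level aluminium rail fixed on the bench, 840 long, 90 wide, 19 high. Origin: centre of its underside. Its y axis runs along it, roughly to the robot's left: the way the trolley must go; its x axis points away from the robot. Place and yaw differ from run to run.
- trolley (a joint): Trolley position (m) along the rail, growing to rail +y, 0 to 0.50; its centre is at rail y = joint - 0.22. Nominally 3.0 kg in all (hidden, +-25 percent). Floats on an air film on its rail: resistance only 0.005 N plus 0.10 N per m/s, so it coasts very far; only a push the other way stops it. Nothing on it can be gripped. Keep it below 0.3 m/s.
- pointer (a point): Free tip (underside) of the orange pointer bar, 8 wide, that sticks out from the tray's far side (rail +x), 110 from the trolley's centre, 74 above the bench. It passes 70 above the mark plate.
- bumper (a joint): Displacement (m) of the black bumper relative to the trolley, positive to rail +y, -0.02 to 0.02 (hard ends). Spring-centred: 30 N/m, damping 0.6 N s/m, 0.12 kg; force on the trolley along +y = 30 x this value. Pushing the back nose makes it positive, the front nose negative. A trolley running against a still hand bounces off.
- nose_back (a point): Outermost point of the bumper's rear (-y) rubber nose, mid-width, 50 above the bench, 110 from the bumper's centre. The nose is a lying half cylinder of radius 25, 110 wide across the rail, 25 to 75 above the bench. Push here to send the trolley to +y. Push gently, under 12 N.
- nose_front (a point): The same at the bumper's front (+y) nose, 220 from nose_back. Push here, against the motion, to brake. Both noses stick out 35 beyond the tray. The space beyond the noses is free down to the rail's top, 19 above the bench.
- tray: Steel tray fixed on the trolley, 130 across the rail by 150 along it, 80 to 92 above the bench, with the wet green enamel hood fixed in its middle (110 across, highest point 132 above the bench). Origin: on the bench level under the trolley's centre. The orange pointer is part of it. None of these may be touched by the robot.
- mark: White mark plate, 26 along the rail by 60 across, 4 thick, with a black centre line, on the bench beside the rail's far side. Origin: centre of its underside, below the line. Axes as the rail's. Its place along the rail differs from run to run.
- stop: Red stop block, 50 across by 30 along the rail, 82 high, beyond the mark (rail +y), its origin 65 past the mark's line. Origin: centre of its underside; axes as the rail's. The pointer strikes it when the pointer's middle comes within 20 of the stop's origin along the rail, 45 past the line.
- chimney: Clear glass cylinder (lamp chimney), 104 mm across, 120 mm tall, standing beyond the rail. Origin: on its underside or middle. Leave alone.
- burner_ring: Steel burner ring, 90 mm across, 35 mm tall, lying between robot and rail. Origin: on its underside or middle. Leave alone.
- jar: Clear jar with red cap, 60 mm across, 80 mm tall, near the robot on its right. Origin: on its underside or middle. Leave alone.
- washer: Flat brass washer, 40 mm across, 6 mm thick, lying between robot and rail. Origin: on its underside or middle. Leave alone.
Things that resemble listed ones, but are neither listed nor needed, are in the scene too. What is meant by the mark is not pink, purple or turquoise, and is the smaller of those in its own colour.

How it is judged:
By the outcome, as a careful person would: the job done as asked, in the order asked, and still so for the second after the job is handed in, with the robot touching nothing.
It also fails if it takes over 38 s, if anything falls off the work surface, if the arm or the gripper's body presses on something with over 40 N, if the wrist force passes 120 N, or if a joint passes its speed limit or range.

## Working session

There is one attempt and no reset: what is moved stays moved. The work goes in short steps, Python scripts to look and compute and a tool call to move; the robot and the scene stay as the last step left them, time stands still between calls to the robot, and variables do not carry over. Pictures are saved under pics/ and viewed, at most 10 in all, crops included, and the job is handed in when it is done.

Besides the shell and the picture viewer there is one more tool, called after "Request:" as name(argument=value, ...) on one line, values as JSON. carry_out: Moves the arm, as the interface text tells. Its arguments: {"type":"object","properties":{"series":{"type":"array"},"squeeze":{"type":"number"}},"required":["series"]}

```bash
mkdir -p pics; cat > h.py <<'E'
import numpy as np, cv2
from rig import observe, camera, bot, models
def ray(c,px):
    K=np.array(c["intrinsics"]);V=np.array(c["view"])
    p=cv2.undistortPoints(np.array([[px]],float),K,np.array([c["k1"],0,0,0,0.]))[0,0] 
    # exact for slopes: drawn = s*(1+k1 r^2)
    d=V[:3,:3].T@np.array([p[0],p[1],1.]);o=-V[:3,:3].T@V[:3,3];return o,d
def at_z(c,px,z):
    o,d=ray(c,px);return o+d*(z-o[2])/d[2]
def proj(c,P):
    K=np.array(c["intrinsics"]);V=np.array(c["view"])
    return cv2.projectPoints(np.array(P,float).reshape(-1,1,3),cv2.Rodrigues(V[:3,:3])[0],V[:3,3],K,np.array([c["k1"],0,0,0,0.]))[0][:,0]
E
python3 - <<'E'
from h import *
s=observe();print({k:np.round(v,3).tolist() for k,v in s.items()})
for n in("scene","top"):
    c=camera(n);cv2.imwrite(f"pics/{n}0.png",c["frame"][:,:,::-1])
    print(n,np.round(np.array(c["view"]),3).tolist(),c["k1"],np.array(c["intrinsics"]).tolist())
    for l in["rail","trolley","pointer","bumper","nose_back","tray","mark","stop"]:
        print(l,[(round(r["score"],2),np.round(r["at"]).tolist(),int(r["mask"].sum())) for r in models.regions_of(l,n)])
E
```

```text
{'time': 0.0, 'q': [-67.763, 17.86, 0.801, 86.694, -0.253, 75.584, -1.557], 'qvel': [0.033, -0.094, -0.067, -0.065, 0.002, -0.061, -0.01], 'joint_efforts': [0.0, -37.992, 0.146, -23.059, 0.012, 0.014, -0.0], 'tool_pos': [0.229, 0.499, 0.23], 'ee_rot': [[-0.909, 0.417, -0.001], [0.417, 0.909, -0.002], [-0.0, -0.002, -1.0]], 'contact_force': [0.713, -0.381, 0.091], 'wrist_torque': [-0.028, -0.027, -0.034], 'grasp_force': 0.0, 'grip_width': 0.086}
scene [[-0.359, 0.933, -0.009, 0.182], [0.797, 0.302, -0.523, -0.394], [-0.485, -0.195, -0.853, 1.131], [0.0, 0.0, 0.0, 1.0]] -0.1001964067272643 [[386.1642630463801, 0.0, 287.7026490567958], [0.0, 386.1642630463801, 207.3392260380002], [0.0, 0.0, 1.0]]
rail [(0.68, [346.0, 236.0], 10352)]
trolley [(0.65, [212.0, 180.0], 5371)]
pointer [(0.87, [211.0, 183.0], 5533), (0.48, [208.0, 118.0], 763)]
bumper [(0.63, [236.0, 196.0], 1791)]
nose_back [(0.92, [232.0, 195.0], 1631)]
tray [(0.74, [210.0, 181.0], 5387), (0.67, [207.0, 175.0], 3811)]
mark [(0.98, [417.0, 331.0], 713), (0.8, [376.0, 191.0], 284), (0.75, [309.0, 281.0], 335), (0.73, [124.0, 2
[... 191 characters left out ...]
-0.987, 0.962], [0.0, 0.0, 0.0, 1.0]] -0.04630283116710748 [[495.9059652221695, 0.0, 283.73249459041716], [0.0, 495.9059652221695, 207.30210481602913], [0.0, 0.0, 1.0]]
rail [(0.6, [220.0, 229.0], 12632)]
trolley [(0.58, [362.0, 227.0], 7103), (0.48, [324.0, 226.0], 1626)]
pointer [(0.75, [365.0, 224.0], 7144)]
bumper [(0.77, [324.0, 226.0], 1728), (0.31, [332.0, 97.0], 2254)]
nose_back [(0.85, [326.0, 226.0], 1728)]
tray [(0.67, [370.0, 221.0], 5211), (0.62, [145.0, 292.0], 260)]
mark [(0.86, [225.0, 171.0], 336), (0.69, [395.0, 109.0], 646), (0.66, [249.0, 127.0], 329), (0.57, [116.0, 158.0], 548), (0.54, [184.0, 300.0], 384)]
stop [(0.71, [188.0, 171.0], 959), (0.53, [142.0, 296.0], 199)]
```

View pics/top0.png

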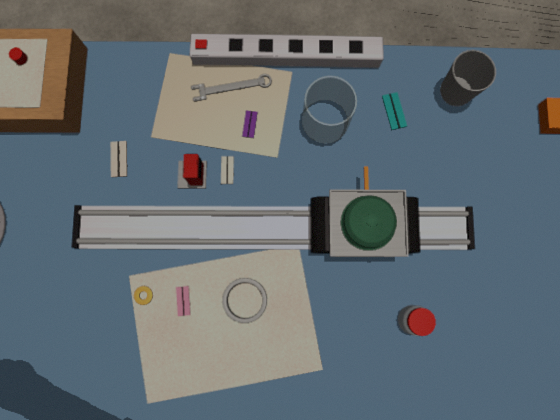

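View pics/scene0.png

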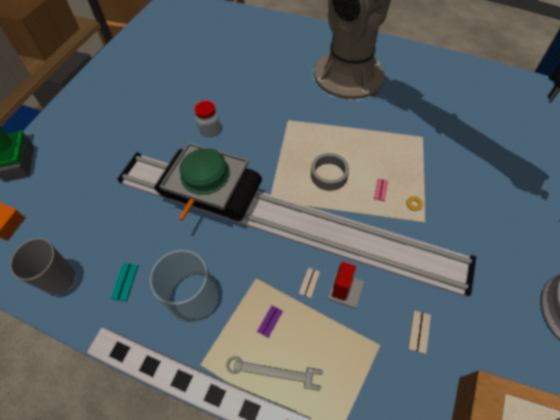

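The top view shows the trolley at about (369,222) with its orange pointer at (366,178). The small white mark is at (227,170) with the red stop at (193,170); the larger white plate at (118,158) is a look-alike. In the scene view the same mark is at (310,282) and the stop at (345,280).

```bash
cat >> h.py <<'E'
def orange(c,lo=(5,150,90),hi=(18,255,255)):
    hsv=cv2.cvtColor(c["frame"],cv2.COLOR_RGB2HSV);return cv2.inRange(hsv,lo,hi)
E
python3 - <<'E'
from h import *
c=camera("top");f=c["frame"]
g=cv2.cvtColor(f,cv2.COLOR_RGB2GRAY)
for r in models.regions_of("mark","top")[:3]:
    if abs(r["at"][0]-227)<8:
        m=r["mask"];ys,xs=np.nonzero(m);ce=[xs.mean(),ys.mean()];print("mark",ce,at_z(c,ce,.004), xs.min(),xs.max(),ys.min(),ys.max())
for y in(160,166,170,176,180): print(y,g[y,216:240].tolist())
m=orange(c);n,l,st,ce=cv2.connectedComponentsWithStats(m)
for i in range(1,n): 
    if st[i,4]>8: print("or",st[i].tolist(),ce[i])
ys,xs=np.nonzero(m[160:192,355:380]);print(sorted(set(zip((ys+160).tolist(),(xs+355).tolist())))[:12])
for x in(110,160,210,260,450): print(x,g[196:260,x].tolist())
print(g[226,300:345].tolist());print(g[226,400:430].tolist()); print(g[228,66:86].tolist(),g[228,460:480].tolist())
E
python3 - <<'E'
import cv2
f=cv2.imread('pics/top0.png')[140:270,60:480]
cv2.imwrite('pics/crop1.png',cv2.resize(f,(800,248),interpolation=cv2.INTER_CUBIC))
E
```

```text
160 [99, 100, 100, 95, 101, 127, 152, 157, 158, 157, 123, 80, 138, 157, 157, 158, 157, 126, 100, 99, 98, 101, 98, 98]
166 [99, 100, 98, 97, 101, 146, 157, 158, 158, 156, 106, 67, 142, 159, 158, 158, 158, 132, 104, 100, 99, 95, 100, 99]
170 [98, 99, 97, 97, 103, 145, 157, 157, 159, 156, 105, 69, 142, 158, 157, 158, 157, 120, 95, 99, 100, 99, 100, 98]
176 [99, 100, 99, 98, 112, 149, 155, 157, 157, 156, 107, 73, 142, 159, 158, 159, 156, 117, 98, 98, 97, 99, 100, 99]
180 [97, 100, 98, 98, 113, 148, 158, 159, 158, 156, 103, 75, 140, 157, 159, 159, 145, 113, 99, 97, 98, 100, 99, 100]
or [547, 98, 13, 31, 372] [553.36290323 112.18817204]
or [364, 167, 4, 22, 77] [365.71428571 176.71428571]
[(167, 364), (167, 365), (167, 366), (167, 367), (168, 364), (168, 365), (168, 366), (168, 367), (169, 364), (169, 365), (169, 366), (169, 367)]
110 [98, 97, 99, 99, 99, 98, 99, 97, 99, 114, 148, 157, 159, 146, 104, 113, 121, 109, 96, 112, 160, 160, 159, 159, 159, 158, 161, 159, 161, 160, 160, 160, 159, 159, 158, 157, 158, 160, 161, 160, 161, 147, 109, 107, 118, 116, 103, 102, 135, 159, 160, 160, 138, 96,
[... 1098 characters left out ...]
 161, 162, 163, 162, 162, 163, 163, 161, 162, 161, 160, 161, 162, 161, 163, 163, 163, 147, 109, 107, 120, 121, 104, 116, 150, 162, 163, 153, 125, 96, 97, 99, 99, 99, 97, 97, 99, 101, 98]
[163, 162, 161, 163, 163, 163, 163, 163, 124, 97, 67, 33, 10, 6, 14, 12, 11, 21, 18, 19, 15, 20, 17, 19, 18, 38, 43, 46, 43, 55, 130, 142, 138, 137, 138, 137, 137, 138, 138, 138, 127, 84, 43, 38, 31]
[135, 136, 135, 136, 128, 80, 128, 91, 46, 19, 22, 20, 18, 17, 19, 17, 12, 15, 32, 106, 164, 165, 161, 160, 161, 162, 163, 162, 162, 163]
[98, 99, 100, 98, 98, 99, 78, 35, 23, 23, 27, 24, 13, 44, 117, 156, 156, 156, 156, 158] [161, 161, 162, 162, 163, 163, 83, 18, 15, 32, 33, 31, 31, 44, 87, 98, 100, 97, 99, 99]
```

View pics/crop1.png

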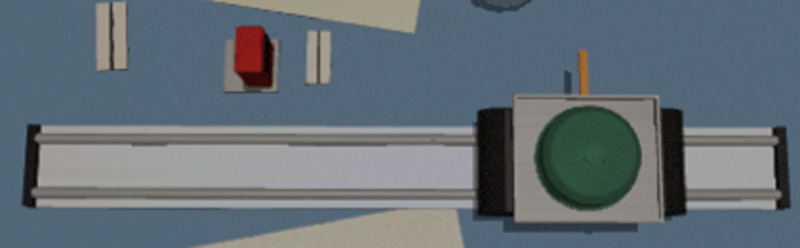

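```bash
cat >> h.py <<'E'
def ptip(c, rows=12):
    """sub-pixel pointer centre at its tip (column per row, fitted), as world pos at z=.078 (top of bar)"""
    hsv=orange(c);hsv[:,480:]=0;hsv[:140]=0;hsv[260:]=0
    n,l,st,ce=cv2.connectedComponentsWithStats(hsv)
    i=1+np.argmax(st[1:,4]);x,y,w,h,a=st[i]
    f=c["frame"].astype(float);s=f[...,0]-f[...,2]   # orange: R-B large; bench negative
    cols=[]
    for r in range(y+2,y+rows):
        seg=s[r,x-5:x+w+5];b=np.median(np.r_[seg[:3],seg[-3:]]);wt=np.clip(seg-b-15,0,None);cols.append((wt*np.arange(x-5,x+w+5)).sum()/wt.sum())
    return at_z(c,[np.median(cols),y+rows/2],.080),(np.median(cols),y)
E
python3 - <<'E'
from h import *
c=camera("top");g=cv2.cvtColor(c["frame"],cv2.COLOR_RGB2GRAY)
P=lambda px,z:np.round(at_z(c,px,z),4)
far=[P([x,r],.019) for x,r in((110,205.4),(160,205.5),(210,205.6),(260,205.7),(450,206.6))]
near=[P([x,r],.019) for x,r in((110,248.6),(160,248.6),(210,248.7),(260,248.7),(450,249.2))]
print(far,near)
print("yaw far",np.polyfit([p[1] for p in far],[p[0] for p in far],1),np.polyfit([p[1] for p in near],[p[0] for p in near],1))
print("mark",P([226.75,170],.004),P([226.9,160],.004),P([226.8,180],.004))
print("ptr",ptip(c),P([365.7,166.5],.08))
print("rail ends",P([72.5,228],.019),P([475,228],.019))
print("noses",P([308.7,226],.06),P([418.7,226],.06))
print(at_z(c,[369,222],.13))
E
```

```text
[array([0.5673, 0.3453, 0.019 ]), array([0.5685, 0.2399, 0.019 ]), array([0.5698, 0.1351, 0.019 ]), array([0.571 , 0.0306, 0.019 ]), array([ 0.5746, -0.3689,  0.019 ])] [array([0.4768, 0.3391, 0.019 ]), array([0.4784, 0.2351, 0.019 ]), array([0.4797, 0.1318, 0.019 ]), array([0.4812, 0.0287, 0.019 ]), array([ 0.4849, -0.3653,  0.019 ])]
yaw far [-0.01015997  0.57101622] [-0.01130391  0.48103513]
mark [0.6502 0.1042 0.004 ] [0.6723 0.1046 0.004 ] [0.6283 0.1034 0.004 ]
ptr (array([ 0.62969595, -0.18117141,  0.08      ]), (np.float64(365.71706645280665), np.int32(167))) [ 0.643  -0.1813  0.08  ]
rail ends [0.5184 0.421  0.019 ] [ 0.5299 -0.4201  0.019 ]
noses [ 0.5244 -0.0691  0.06  ] [ 0.5273 -0.2896  0.06  ]
[ 0.52443844 -0.17726038  0.13      ]
```

Request:
carry_out(series=[-1,-0.5,0,0.18,1,-1,-0.5,0,0.18,1,-1,-0.5,0,0.18,1,-1,-0.5,0,0.18,1])

```text
time: 1.45
tool_pos: [0.339, 0.3636, 0.2317]
ee_rot: [[-0.532, 0.847, 0.003], [0.847, 0.532, -0.002], [-0.004, 0.001, -1.0]]
contact_force: [0.3, -0.9, 0.3]
grip_width: 0.0286
grasp_force: 0.0
```

Request:
carry_out(series=[-1,-0.3,0,0.178,1,-1,-0.3,0,0.178,1,-1,-0.3,0,0.178,1,-1,-0.3,0,0.178,1])

```text
time: 1.85
tool_pos: [0.3807, 0.2115, 0.2318]
ee_rot: [[0.001, 1.0, 0.002], [1.0, -0.001, -0.002], [-0.002, 0.002, -1.0]]
contact_force: [-0.2, 0.7, -0.8]
grip_width: -0.0001
grasp_force: 0.0
```

Request:
carry_out(series=[-1,0.3,0,0,1,-1,0.3,0,0,1,-1,0.3,0,0,1])

```text
time: 2.15
tool_pos: [0.424, 0.0745, 0.2317]
ee_rot: [[-0.018, 1.0, 0.001], [1.0, 0.018, 0.001], [0.001, 0.001, -1.0]]
contact_force: [1.8, 0.0, -0.1]
grip_width: 0.0003
grasp_force: 0.0
```

Request:
carry_out(series=[-1,0.3,0,0,1,-1,0.3,0,0,1,-1,0.3,0,0,1])

```text
time: 2.45
tool_pos: [0.4695, -0.0686, 0.2317]
ee_rot: [[-0.017, 1.0, 0.001], [1.0, 0.017, 0.001], [0.001, 0.001, -1.0]]
contact_force: [0.5, 0.6, 0.2]
grip_width: 0.0
grasp_force: 0.0
```

Request:
carry_out(series=[-1,0.3,0,0,1,-1,0.3,0,0,1,-1,0.3,0,0,1])

```text
time: 2.75
tool_pos: [0.5152, -0.2114, 0.2315]
ee_rot: [[-0.017, 1.0, 0.001], [1.0, 0.017, 0.0], [0.0, 0.001, -1.0]]
contact_force: [0.3, 0.5, 1.4]
grip_width: 0.0002
grasp_force: 0.0
```

Request:
carry_out(series=[-0.92,0.06,0,0,1,-0.92,0.06,0,0,1,-0.92,0.06,0.1,0,1,-0.92,0.06,0.4,0,1,-0.92,0.06,0.7,0,1,-0.92,0.06,0.95,0,1])

```text
time: 3.35
tool_pos: [0.5252, -0.3473, 0.0862]
ee_rot: [[-0.016, 1.0, -0.001], [1.0, 0.016, 0.001], [0.001, -0.001, -1.0]]
contact_force: [0.5, 0.2, -0.7]
grip_width: -0.0003
grasp_force: 0.0
```

Request:
carry_out(series=[0.05,0,0.15,0,1,0.12,0,0.27,0,1,0.15,0,0.27,0,1])

```text
time: 3.65
tool_pos: [0.5239, -0.3219, 0.0449]
ee_rot: [[-0.018, 1.0, -0.006], [1.0, 0.018, 0.005], [0.005, -0.005, -1.0]]
contact_force: [-0.8, 1.5, -0.8]
grip_width: 0.0005
grasp_force: 0.0
```

```bash
python3 - <<'E'
from h import *
c=camera("scene");s=observe();print(np.round(s["tool_pos"],4),s["time"])
f=c["frame"][100:260,100:300];cv2.imwrite("pics/a1.png",cv2.resize(f,None,fx=3.5,fy=3.5,interpolation=cv2.INTER_CUBIC)[:,:,::-1])
t=camera("top");print(ptip(t))
E
```

```text
[ 0.5252 -0.3223  0.0469] 3.7
(array([ 0.62969598, -0.18117325,  0.08      ]), (np.float64(365.717990752417), np.int32(167)))
```

View pics/a1.png

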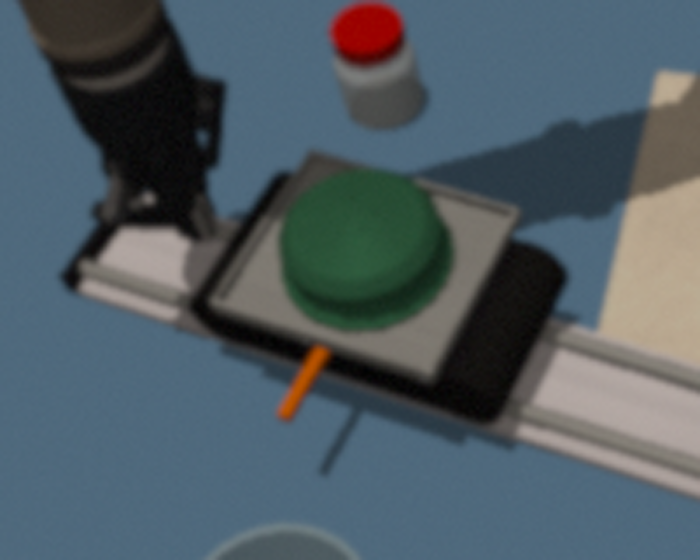

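The picture shows the hand standing behind the rear nose (crop ~(190,220)) with a gap of roughly 2 cm. The trolley is still at rest and the pointer unmoved. Pushing at about 0.04 m/s.

Request:
carry_out(series=[0.027,0,0,0,1,0.053,0,0,0,1,0.08,0,0,0,1,0.107,0,0,0,1,0.133,0,0,0,1,0.16,0,0,0,1,0.187,0,0,0,1,0.213,0,0,0,1])

```text
time: 4.55
tool_pos: [0.525, -0.2929, 0.0483]
ee_rot: [[-0.016, 1.0, 0.0], [1.0, 0.016, -0.0], [-0.0, 0.0, -1.0]]
contact_force: [-0.3, -1.1, 1.1]
grip_width: -0.0002
grasp_force: 0.1
```

Request:
carry_out(series=[0.027,0,0,0,1,0.053,0,0,0,1,0.08,0,0,0,1,0.107,0,0,0,1,0.133,0,0,0,1])

```text
time: 5.05
tool_pos: [0.5246, -0.2729, 0.0483]
ee_rot: [[-0.016, 1.0, -0.0], [1.0, 0.016, 0.0], [0.0, -0.0, -1.0]]
contact_force: [0.3, 0.4, -0.0]
grip_width: 0.0002
grasp_force: 0.1
```

```bash
python3 - <<'E'
from h import *
for i in range(2):
    c=camera("top");s=observe();print(np.round(s["tool_pos"],4),s["time"],np.round(s["contact_force"],2),ptip(c))
E
```

```text
[ 0.5246 -0.2718  0.0481] 5.1 [ 1.1   0.74 -0.37] (array([ 0.62931246, -0.15619805,  0.08      ]), (np.float64(353.2144317460318), np.int32(167)))
[ 0.5246 -0.2721  0.0481] 5.15 [-0.85 -0.59 -0.95] (array([ 0.62925452, -0.15240091,  0.08      ]), (np.float64(351.3119185111649), np.int32(167)))
```

Request:
carry_out(series=[0,0,-0.33,0,1,0,0,-0.66,0,1,0.1,0,-0.86,0,1,0.4,0,-0.86,0,1,0.7,0,-0.86,0,1,1,0.02,-0.86,0,1])

```text
time: 5.75
tool_pos: [0.5246, -0.1222, 0.1777]
ee_rot: [[-0.015, 1.0, 0.001], [1.0, 0.015, 0.0], [0.0, 0.001, -1.0]]
contact_force: [0.1, -0.0, -0.4]
grip_width: -0.0003
grasp_force: 0.0
```

Request:
carry_out(series=[1,0.02,0,0,1,1,0.02,0,0,1,1,0.02,0,0,1])

```text
time: 6.05
tool_pos: [0.5253, 0.0285, 0.1775]
ee_rot: [[-0.016, 1.0, 0.0], [1.0, 0.016, 0.0], [0.0, 0.0, -1.0]]
contact_force: [0.6, 0.8, -0.2]
grip_width: 0.0003
grasp_force: 0.0
```

Request:
carry_out(series=[1,0,0,0,1,1,0,0,0,1,1,0,0,0,1])

```text
time: 6.35
tool_pos: [0.5228, 0.1785, 0.1775]
ee_rot: [[-0.016, 1.0, 0.0], [1.0, 0.016, 0.0], [0.0, 0.0, -1.0]]
contact_force: [1.2, -0.1, -0.7]
grip_width: -0.0001
grasp_force: 0.0
```

```bash
python3 - <<'E'
from h import *
c=camera("top");s=observe();print(np.round(s["tool_pos"],4),s["time"],ptip(c))
E
```

```text
[0.5211 0.1922 0.1767] 6.4 (array([ 0.62794619, -0.06491305,  0.08      ]), (np.float64(307.38814938684504), np.int32(167)))
```

Request:
carry_out(series=[0,0.02,0.33,0,1,0,0.02,0.66,0,1,0,0.02,0.86,0,1])

```text
time: 6.7
tool_pos: [0.5237, 0.1761, 0.0449]
ee_rot: [[-0.017, 1.0, -0.005], [1.0, 0.017, -0.002], [-0.002, -0.005, -1.0]]
contact_force: [-0.7, -0.3, 0.5]
grip_width: 0.0
grasp_force: 0.0
```

```bash
python3 - <<'E'
from h import *
c=camera("top");s=observe();print(np.round(s["tool_pos"],4),s["time"],ptip(c))
E
```

```text
[0.5205 0.175  0.0408] 6.75 (array([ 0.62760826, -0.04174333,  0.08      ]), (np.float64(295.7342031996865), np.int32(167)))
```

Request:
carry_out(series=[0,0,0,0,1,0,0,0,0,1,0,0,0,0,1,0,0,0,0,1,0,0,0,0,1,0,0,0,0,1,0,0,0,0,1,0,0,0,0,1])

```text
time: 7.55
tool_pos: [0.5262, 0.1768, 0.0484]
ee_rot: [[-0.016, 1.0, 0.0], [1.0, 0.016, 0.0], [0.0, 0.0, -1.0]]
contact_force: [-0.1, -0.2, -0.4]
grip_width: 0.0003
grasp_force: 0.0
```

```bash
python3 - <<'E'
from h import *
c=camera("top");s=observe();print(np.round(s["tool_pos"],4),s["time"],ptip(c))
cv2.imwrite("pics/t2.png",c["frame"][:,:,::-1])
E
```

```text
[0.5261 0.1768 0.0483] 7.6 (array([0.62682486, 0.01294267, 0.08      ]), (np.float64(268.20953898050976), np.int32(167)))
```

View pics/t2.png

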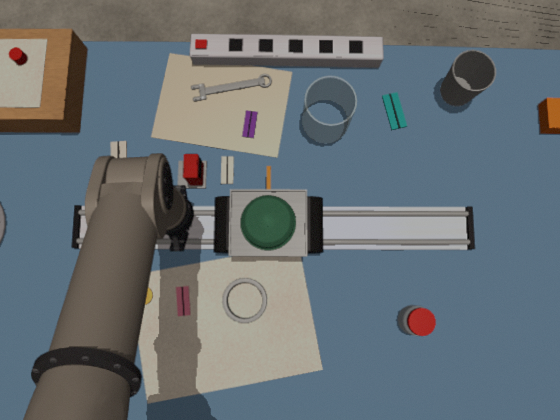

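The hand stands ahead of the front nose, at about (180,215). The trolley is at (269,222) and its pointer is at (268,178), coasting toward the mark at (227,170). Braking with the hand moving at about half speed.

Request:
carry_out(series=[0,0,0,0,1,0,0,0,0,1,0,0,0,0,1,0.019,0,0,0,1,0.039,0,0,0,1,0.058,0,0,0,1,0.077,0,0,0,1,0.097,0,0,0,1])

```text
time: 8.4
tool_pos: [0.5259, 0.1917, 0.0483]
ee_rot: [[-0.017, 1.0, 0.0], [1.0, 0.017, 0.0], [0.0, 0.0, -1.0]]
contact_force: [-0.3, 0.4, -0.8]
grip_width: -0.0004
grasp_force: 0.0
```

Request:
carry_out(series=[0.019,0,0,0,1,0.039,0,0,0,1,0.058,0,0,0,1,0.077,0,0,0,1,0.097,0,0,0,1])

```text
time: 8.9
tool_pos: [0.5257, 0.2062, 0.0483]
ee_rot: [[-0.016, 1.0, 0.0], [1.0, 0.016, 0.0], [0.0, 0.0, -1.0]]
contact_force: [-0.9, 0.2, 0.2]
grip_width: -0.0002
grasp_force: 0.1
```

```bash
python3 - <<'E'
from h import *
for i in range(2):
    c=camera("top");s=observe();print(np.round(s["tool_pos"],4),s["time"],ptip(c))
E
```

```text
[0.5257 0.207  0.0483] 8.95 (array([0.62775968, 0.09250068, 0.08      ]), (np.float64(228.1931053062632), np.int32(166)))
[0.5257 0.2068 0.0483] 9.0 (array([0.62772963, 0.09471058, 0.08      ]), (np.float64(227.08154302670624), np.int32(166)))
```

Request:
carry_out(series=[0.019,0,0,0,1,0.039,0,0,0,1,0.058,0,0,0,1])

```text
time: 9.3
tool_pos: [0.5256, 0.2149, 0.0483]
ee_rot: [[-0.016, 1.0, 0.0], [1.0, 0.016, 0.0], [0.0, 0.0, -1.0]]
contact_force: [2.1, 0.9, -0.2]
grip_width: 0.0
grasp_force: 0.1
```

```bash
python3 - <<'E'
from h import *
for i in range(2):
    c=camera("top");s=observe();print(np.round(s["tool_pos"],4),s["time"],ptip(c))
E
```

```text
[0.5256 0.2157 0.0483] 9.35 (array([0.627642  , 0.10117059, 0.08      ]), (np.float64(223.83250114521303), np.int32(166)))
[0.5256 0.2153 0.0483] 9.4 (array([0.62764122, 0.10122815, 0.08      ]), (np.float64(223.80355162075244), np.int32(166)))
```

Request:
carry_out(series=[0.33,0,0,0,1,0.33,0,0,0,1])

```text
time: 9.6
tool_pos: [0.5232, 0.273, 0.0481]
ee_rot: [[-0.025, 1.0, -0.0], [1.0, 0.025, 0.007], [0.007, -0.0, -1.0]]
contact_force: [-0.8, 1.7, 1.1]
grip_width: -0.0003
grasp_force: 0.0
```

```bash
python3 - <<'E'
from h import *
for i in range(4):
    c=camera("top");s=observe();print(np.round(s["tool_pos"],4),s["time"],ptip(c))
E
```

```text
[0.5235 0.2692 0.048 ] 9.65 (array([0.62766583, 0.09941191, 0.08      ]), (np.float64(224.71698205897582), np.int32(166)))
[0.5241 0.266  0.048 ] 9.7 (array([0.62766681, 0.09933978, 0.08      ]), (np.float64(224.75325877238862), np.int32(166)))
[0.5246 0.2639 0.0481] 9.75 (array([0.62766905, 0.09917428, 0.08      ]), (np.float64(224.83649548409616), np.int32(166)))
[0.5249 0.2628 0.0482] 9.8 (array([0.62767279, 0.09889849, 0.08      ]), (np.float64(224.97520104817931), np.int32(166)))
```

Request:
carry_out(series=[0,0,-0.33,0,1,0,0,-0.66,0,1,-0.1,0,-0.87,0,1,-0.4,0,-0.87,0,1,-0.7,0,-0.87,0,1,-1,0,-0.87,0,1])

```text
time: 10.4
tool_pos: [0.5271, 0.1107, 0.1793]
ee_rot: [[-0.014, 1.0, 0.001], [1.0, 0.014, -0.0], [-0.0, 0.001, -1.0]]
contact_force: [0.9, -0.9, -0.4]
grip_width: 0.0002
grasp_force: 0.0
```

Request:
carry_out(series=[-0.33,0,0,0,1,-0.66,0,0,0,1,-1,0,0,0,1,-1,0,0,0,1])

```text
time: 10.8
tool_pos: [0.5279, -0.0489, 0.1799]
ee_rot: [[0.002, 1.0, 0.001], [1.0, -0.002, -0.007], [-0.007, 0.001, -1.0]]
contact_force: [0.0, -0.8, 0.9]
grip_width: 0.0001
grasp_force: 0.0
```

```bash
python3 - <<'E'
from h import *
for i in range(1):
    c=camera("top");s=observe();print(np.round(s["tool_pos"],4),s["time"],ptip(c))
E
```

```text
[ 0.5284 -0.0438  0.1795] 10.85 (array([0.62773789, 0.09410309, 0.08      ]), (np.float64(227.38710047602856), np.int32(166)))
```

Request:
carry_out(series=[0,0,0.33,0,1,0,0,0.66,0,1,0,0,0.87,0,1,0,0,0.87,0,1])

```text
time: 11.25
tool_pos: [0.5246, -0.0346, 0.0438]
ee_rot: [[-0.016, 1.0, -0.011], [1.0, 0.016, 0.001], [0.001, -0.011, -1.0]]
contact_force: [-1.1, 0.8, -1.1]
grip_width: -0.0002
grasp_force: 0.0
```

```bash
python3 - <<'E'
from h import *
for i in range(1):
    c=camera("top");s=observe();print(np.round(s["tool_pos"],4),s["time"],ptip(c))
E
```

```text
[ 0.5274 -0.0353  0.0466] 11.3 (array([0.62776285, 0.09226747, 0.08      ]), (np.float64(228.31040958534447), np.int32(166)))
```

Request:
carry_out(series=[0.002,0,0,0,1,0.005,0,0,0,1,0.007,0,0,0,1,0.009,0,0,0,1,0.012,0,0,0,1,0.014,0,0,0,1,0.016,0,0,0,1,0.019,0,0,0,1])

```text
time: 12.1
tool_pos: [0.5296, -0.033, 0.0483]
ee_rot: [[-0.016, 1.0, -0.0], [1.0, 0.016, -0.0], [-0.0, -0.0, -1.0]]
contact_force: [-0.0, 0.4, 0.3]
grip_width: 0.0002
grasp_force: 0.0
```

```bash
python3 - <<'E'
from h import *
for i in range(1):
    c=camera("top");s=observe();print(np.round(s["tool_pos"],4),s["time"],ptip(c))
E
```

```text
[ 0.5296 -0.0329  0.0482] 12.15 (array([0.62777461, 0.09140286, 0.08      ]), (np.float64(228.7453118431103), np.int32(166)))
```

Request:
carry_out(series=[0.003,0,0,0,1,0.006,0,0,0,1,0.008,0,0,0,1,0.011,0,0,0,1,0.014,0,0,0,1,0.016,0,0,0,1,0.019,0,0,0,1,0.022,0,0,0,1])

```text
time: 12.95
tool_pos: [0.5296, -0.0297, 0.0483]
ee_rot: [[-0.016, 1.0, 0.0], [1.0, 0.016, 0.0], [0.0, 0.0, -1.0]]
contact_force: [-0.2, -0.9, 0.4]
grip_width: -0.0
grasp_force: 0.0
```

Request:
carry_out(series=[0.003,0,0,0,1,0.006,0,0,0,1,0.008,0,0,0,1,0.011,0,0,0,1,0.014,0,0,0,1])

```text
time: 13.45
tool_pos: [0.5296, -0.0276, 0.0483]
ee_rot: [[-0.016, 1.0, 0.0], [1.0, 0.016, 0.0], [0.0, 0.0, -1.0]]
contact_force: [-0.2, -0.3, -0.1]
grip_width: 0.0002
grasp_force: 0.0
```

```bash
python3 - <<'E'
from h import *
for i in range(2):
    c=camera("top");s=observe();print(np.round(s["tool_pos"],4),s["time"],ptip(c))
E
```

```text
[ 0.5295 -0.0274  0.0483] 13.5 (array([0.62772274, 0.09521825, 0.08      ]), (np.float64(226.82620091896408), np.int32(166)))
[ 0.5295 -0.0275  0.0483] 13.55 (array([0.62771521, 0.09577224, 0.08      ]), (np.float64(226.54756003024244), np.int32(166)))
```

Request:
carry_out(series=[0,0,0,0,1,0,0,0,0,1,0,0,0,0,1])

```text
time: 13.85
tool_pos: [0.5296, -0.0277, 0.0483]
ee_rot: [[-0.016, 1.0, 0.0], [1.0, 0.016, -0.0], [-0.0, 0.0, -1.0]]
contact_force: [1.0, -0.1, 0.6]
grip_width: -0.0002
grasp_force: 0.0
```

```bash
python3 - <<'E'
from h import *
for i in range(2):
    c=camera("top");s=observe();print(np.round(s["tool_pos"],4),s["time"],ptip(c))
E
```

```text
[ 0.5295 -0.0277  0.0483] 13.9 (array([0.62767883, 0.09845296, 0.08      ]), (np.float64(225.19927157293108), np.int32(166)))
[ 0.5296 -0.0277  0.0483] 13.95 (array([0.62767681, 0.09860239, 0.08      ]), (np.float64(225.1241184767278), np.int32(166)))
```

Request:
carry_out(series=[0,0,-0.33,0,1,0,0,-0.66,0,1,0.1,0,-0.86,0,1,0.4,0,-0.87,0,1,0.7,0,-0.87,0,1,1,0,-0.87,0,1])

```text
time: 14.55
tool_pos: [0.5272, 0.1238, 0.1795]
ee_rot: [[-0.015, 1.0, 0.001], [1.0, 0.015, 0.001], [0.001, 0.001, -1.0]]
contact_force: [0.9, 0.8, -0.7]
grip_width: -0.0001
grasp_force: 0.0
```

Request:
carry_out(series=[0.33,0,0,0,1,0.66,0,0,0,1,0.8,0,0,0,1,0.8,0,0.3,0,1,0.8,0,0.6,0,1,0.8,0,0.87,0,1])

```text
time: 15.15
tool_pos: [0.5246, 0.2427, 0.0466]
ee_rot: [[-0.017, 1.0, -0.0], [1.0, 0.017, -0.0], [-0.0, -0.0, -1.0]]
contact_force: [0.2, 0.5, -0.4]
grip_width: -0.0001
grasp_force: 0.0
```

```bash
python3 - <<'E'
from h import *
for i in range(1):
    c=camera("top");s=observe();print(np.round(s["tool_pos"],4),s["time"],ptip(c))
E
```

```text
[0.5192 0.2404 0.0396] 15.2 (array([0.62759371, 0.10473945, 0.08      ]), (np.float64(222.03774099790087), np.int32(166)))
```

Request:
carry_out(series=[0.1,0,0,0,1,0.1,0,0,0,1,0.1,0,0,0,1,0.1,0,0,0,1,0.1,0,0,0,1,0.1,0,0,0,1,0.1,0,0,0,1,0.1,0,0,0,1])

```text
time: 16.0
tool_pos: [0.5249, 0.2572, 0.0484]
ee_rot: [[-0.016, 1.0, -0.0], [1.0, 0.016, 0.0], [0.0, -0.0, -1.0]]
contact_force: [-0.5, 0.3, -0.2]
grip_width: 0.0
grasp_force: 0.0
```

Request:
carry_out(series=[0,0,0,0,1,0,0,0,0,1,0,0,0,0,1,0,0,0,0,1,0,0,0,0,1,0,0,0,0,1,0,0,0,0,1,0,0,0,0,1])

```text
time: 16.8
tool_pos: [0.5249, 0.2574, 0.0483]
ee_rot: [[-0.016, 1.0, 0.0], [1.0, 0.016, 0.0], [0.0, 0.0, -1.0]]
contact_force: [0.1, 0.5, 0.1]
grip_width: -0.0002
grasp_force: 0.0
```

```bash
python3 - <<'E'
from h import *
for i in range(1):
    c=camera("top");s=observe();print(np.round(s["tool_pos"],4),s["time"],ptip(c))
f=c["frame"][140:270,160:300];cv2.imwrite("pics/t3.png",cv2.resize(f,None,fx=4,fy=4,interpolation=cv2.INTER_CUBIC)[:,:,::-1])
c=camera("scene");print(proj(c,[[.65,.1042,.004]]))
f=c["frame"][200:320,240:400];cv2.imwrite("pics/s3.png",cv2.resize(f,None,fx=4,fy=4,interpolation=cv2.INTER_CUBIC)[:,:,::-1])
E
```

```text
[0.5249 0.2573 0.0483] 16.85 (array([0.62752436, 0.10987703, 0.08      ]), (np.float64(219.45433201666015), np.int32(166)))
[[309.76091326 282.01102077]]
```

View pics/s3.png

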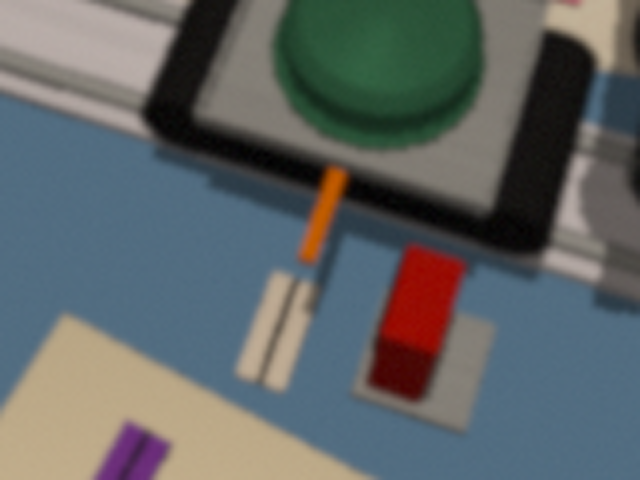

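View pics/t3.png

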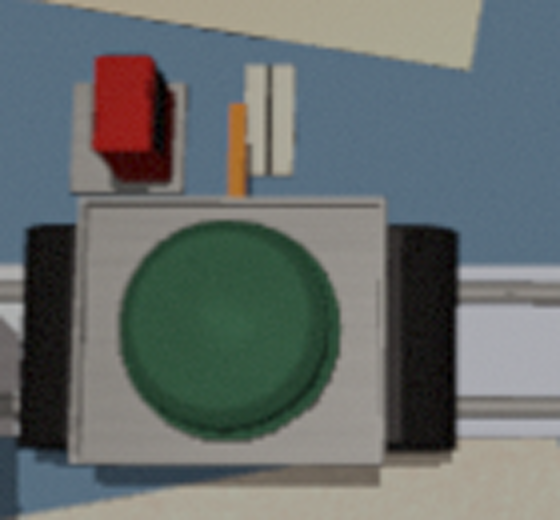

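The top crop shows the pointer (237,150) just to the stop side of the black line (268,120). It is about 6 mm past and still creeping, and the stop is well clear. I'll nudge it gently back from the front nose.

Request:
carry_out(series=[-0.05,0,0,0,1,-0.08,0,0,0,1,-0.1,0,0,0,1,-0.11,0,0,0,1,-0.11,0,0,0,1,-0.11,0,0,0,1,-0.11,0,0,0,1])

```text
time: 17.6
tool_pos: [0.5251, 0.2412, 0.0483]
ee_rot: [[-0.017, 1.0, -0.0], [1.0, 0.017, 0.0], [0.0, -0.0, -1.0]]
contact_force: [-0.5, -0.4, 0.4]
grip_width: -0.0001
grasp_force: 0.0
```

```bash
python3 - <<'E'
from h import *
for i in range(1):
    c=camera("top");s=observe();print(np.round(s["tool_pos"],4),s["time"],ptip(c))
g=cv2.cvtColor(c["frame"],cv2.COLOR_RGB2GRAY)
for r in(205,212,220,228,240,246): print(r,g[r,155:185].tolist())
for x in(164,165,166,167,168):print(x,np.round(at_z(c,[x,212],.05),4))
E
```

```text
[0.5251 0.2412 0.0483] 17.65 (array([0.62751994, 0.11020494, 0.08      ]), (np.float64(219.28945166925908), np.int32(166)))
205 [26, 53, 70, 66, 68, 68, 70, 65, 75, 102, 92, 37, 18, 21, 18, 22, 24, 22, 26, 24, 18, 23, 38, 77, 119, 107, 115, 133, 134, 132]
212 [6, 19, 51, 75, 74, 74, 77, 109, 134, 123, 87, 28, 18, 18, 21, 15, 21, 19, 19, 22, 22, 25, 44, 93, 115, 108, 121, 137, 136, 138]
220 [10, 27, 46, 56, 75, 95, 105, 103, 102, 88, 49, 18, 8, 9, 20, 18, 21, 23, 20, 20, 20, 30, 53, 112, 119, 111, 127, 136, 136, 136]
228 [11, 23, 70, 104, 103, 105, 103, 104, 107, 84, 37, 1, 8, 17, 19, 23, 21, 21, 21, 25, 25, 40, 77, 121, 113, 116, 136, 136, 136, 136]
240 [74, 72, 74, 74, 75, 74, 74, 74, 67, 47, 16, 13, 16, 17, 23, 15, 23, 17, 16, 17, 31, 44, 103, 121, 99, 112, 137, 137, 136, 137]
246 [103, 104, 103, 104, 104, 103, 104, 105, 90, 50, 12, 9, 19, 21, 20, 22, 21, 20, 23, 26, 31, 52, 111, 124, 95, 118, 136, 138, 136, 138]
164 [0.5502 0.2233 0.05  ]
165 [0.5502 0.2213 0.05  ]
166 [0.5502 0.2192 0.05  ]
167 [0.5502 0.2172 0.05  ]
168 [0.5503 0.2152 0.05  ]
```

Request:
carry_out(series=[-0.01,0,0,0,1,-0.02,0,0,0,1,-0.03,0,0,0,1,-0.04,0,0,0,1,-0.044,0,0,0,1,-0.046,0,0,0,1,-0.0475,0,0,0,1,-0.049,0,0,0,1])

```text
time: 18.45
tool_pos: [0.5253, 0.2336, 0.0483]
ee_rot: [[-0.016, 1.0, 0.0], [1.0, 0.016, 0.0], [0.0, 0.0, -1.0]]
contact_force: [0.8, -0.0, -0.4]
grip_width: 0.0
grasp_force: 0.0
```

Request:
carry_out(series=[-0.0015,0,0,0,1,-0.003,0,0,0,1,-0.0045,0,0,0,1,-0.006,0,0,0,1,-0.0075,0,0,0,1,-0.009,0,0,0,1,-0.0105,0,0,0,1,-0.012,0,0,0,1])

```text
time: 19.25
tool_pos: [0.5253, 0.2316, 0.0483]
ee_rot: [[-0.016, 1.0, 0.0], [1.0, 0.016, 0.0], [0.0, 0.0, -1.0]]
contact_force: [0.9, -0.8, -0.5]
grip_width: 0.0001
grasp_force: 0.0
```

```bash
python3 - <<'E'
from h import *
for i in range(2):
    c=camera("top");s=observe();print(np.round(s["tool_pos"],4),s["time"],ptip(c))
E
```

```text
[0.5253 0.2316 0.0483] 19.3 (array([0.62751968, 0.11022387, 0.08      ]), (np.float64(219.2799324688607), np.int32(166)))
[0.5253 0.2316 0.0483] 19.35 (array([0.6275196 , 0.11022978, 0.08      ]), (np.float64(219.27696062797128), np.int32(166)))
```

Request:
carry_out(series=[-0.0015,0,0,0,1,-0.003,0,0,0,1,-0.0045,0,0,0,1,-0.006,0,0,0,1,-0.0075,0,0,0,1,-0.009,0,0,0,1,-0.0105,0,0,0,1,-0.012,0,0,0,1])

```text
time: 20.15
tool_pos: [0.5253, 0.2299, 0.0483]
ee_rot: [[-0.016, 1.0, 0.0], [1.0, 0.016, 0.0], [0.0, 0.0, -1.0]]
contact_force: [0.4, -0.3, -0.3]
grip_width: 0.0002
grasp_force: 0.0
```

```bash
python3 - <<'E'
from h import *
for i in range(2):
    c=camera("top");s=observe();print(np.round(s["tool_pos"],4),s["time"],ptip(c))
E
```

```text
[0.5253 0.2298 0.0483] 20.2 (array([0.62752535, 0.10980345, 0.08      ]), (np.float64(219.4913300156128), np.int32(166)))
[0.5253 0.2298 0.0483] 20.25 (array([0.62753308, 0.10922977, 0.08      ]), (np.float64(219.7797866419295), np.int32(166)))
```

Request:
carry_out(series=[-0.0015,0,0,0,1,-0.003,0,0,0,1,-0.0045,0,0,0,1,-0.006,0,0,0,1])

```text
time: 20.65
tool_pos: [0.5253, 0.2289, 0.0483]
ee_rot: [[-0.016, 1.0, 0.0], [1.0, 0.016, 0.0], [0.0, 0.0, -1.0]]
contact_force: [-0.1, 0.0, -0.6]
grip_width: 0.0002
grasp_force: 0.0
```

```bash
python3 - <<'E'
from h import *
for i in range(2):
    c=camera("top");s=observe();print(np.round(s["tool_pos"],4),s["time"],ptip(c))
E
```

```text
[0.5253 0.2289 0.0483] 20.7 (array([0.62755022, 0.10795976, 0.08      ]), (np.float64(220.41838649155721), np.int32(166)))
[0.5254 0.2289 0.0483] 20.75 (array([0.62755115, 0.10789099, 0.08      ]), (np.float64(220.45296498523987), np.int32(166)))
```

Request:
carry_out(series=[0.15,0,0,0,1,0.3,0,0,0,1,0.4,0,0,0,1,0.4,0,-0.3,0,1,0.4,0,-0.6,0,1,0.4,0,-0.9,0,1,0.4,0,-0.9,0,1,0.4,0,-0.9,0,1])

```text
time: 21.55
tool_pos: [0.5252, 0.2891, 0.1848]
ee_rot: [[-0.016, 1.0, 0.003], [1.0, 0.016, 0.002], [0.002, 0.003, -1.0]]
contact_force: [0.2, 1.4, -0.7]
grip_width: -0.0
grasp_force: 0.0
```

Request:
carry_out(series=[0,0,0,0,1,0,0,0,0,1,0,0,0,0,1,0,0,0,0,1,0,0,0,0,1,0,0,0,0,1,0,0,0,0,1,0,0,0,0,1])

```text
time: 22.35
tool_pos: [0.5244, 0.289, 0.1834]
ee_rot: [[-0.016, 1.0, 0.0], [1.0, 0.016, 0.0], [0.0, 0.0, -1.0]]
contact_force: [-0.7, -0.1, 0.7]
grip_width: 0.0
grasp_force: 0.0
```

Request:
carry_out(series=[0,0,0,0,1,0,0,0,0,1,0,0,0,0,1,0,0,0,0,1,0,0,0,0,1,0,0,0,0,1,0,0,0,0,1,0,0,0,0,1])

```text
time: 23.15
tool_pos: [0.5244, 0.2889, 0.1833]
ee_rot: [[-0.016, 1.0, 0.0], [1.0, 0.016, -0.0], [-0.0, 0.0, -1.0]]
contact_force: [-0.7, -0.4, -0.1]
grip_width: 0.0001
grasp_force: 0.0
```

```bash
python3 - <<'E'
from h import *
for i in range(3):
    c=camera("top");s=observe();print(np.round(s["tool_pos"],4),s["time"],ptip(c))
E
```

```text
[0.5244 0.289  0.1833] 23.2 (array([0.62759015, 0.10500346, 0.08      ]), (np.float64(221.90497939560439), np.int32(166)))
[0.5244 0.2889 0.1833] 23.25 (array([0.62759018, 0.10500096, 0.08      ]), (np.float64(221.90623289799944), np.int32(166)))
[0.5243 0.289  0.1833] 23.3 (array([0.6275908 , 0.10495472, 0.08      ]), (np.float64(221.92948955525605), np.int32(166)))
```

Request:
carry_out(series=[0,0,0,0,1,0,0,0,0,1,0,0,0,0,1,0,0,0,0,1,0,0,0,0,1,0,0,0,0,1,0,0,0,0,1,0,0,0,0,1])

```text
time: 24.1
tool_pos: [0.5244, 0.289, 0.1833]
ee_rot: [[-0.016, 1.0, 0.0], [1.0, 0.016, 0.0], [0.0, 0.0, -1.0]]
contact_force: [0.1, -0.1, -0.1]
grip_width: -0.0
grasp_force: 0.0
```

Request:
carry_out(series=[0,0,0,0,1,0,0,0,0,1,0,0,0,0,1,0,0,0,0,1,0,0,0,0,1,0,0,0,0,1,0,0,0,0,1,0,0,0,0,1])

```text
time: 24.9
tool_pos: [0.5244, 0.2889, 0.1833]
ee_rot: [[-0.016, 1.0, 0.0], [1.0, 0.016, 0.0], [0.0, 0.0, -1.0]]
contact_force: [0.5, 0.7, 0.6]
grip_width: -0.0001
grasp_force: 0.0
```

```bash
python3 - <<'E'
from h import *
c=camera("top");p=ptip(c);print(p)
if abs(p[0][1]-.105)<.002: print(bot.close_job())
E
```

```text
(array([0.62759057, 0.10497179, 0.08      ]), (np.float64(221.9209031302667), np.int32(166)))
the job is handed in; nothing more can be done
None
```

The trolley is standing still with its pointer about 1.5 mm past the mark's centre line by the camera. The pointer never came near the stop, only the bumper noses were pushed, the hand is clear, and I handed the job in at about 25 s.

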